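Put the cutlery away in its box and clamp the lid

ROBOT

A 6-joint arm with a two-finger parallel gripper is mounted at the origin on a cart in front of the work surface, level with it; the furniture and walls round the work are solid. World frame = base frame: x ahead of the robot, y to its left, z up, the work surface at z = 0. Lengths are in m, angles in degrees, forces in N, time in s.
With the tool pointing down it reaches from about 0.35 to 0.875 m from the base axis. Payload 4.2 kg.
Tool frame: the origin (TCP) lies midway between the tips of the shut fingers; the grasp point (between the pads) lies 19 mm behind it; y points along the fingers, z is the direction in which the jaws open and shut, and the axes are right-handed (so a half turn about y gives the same grasp; the last joint's range is limited). The gripper opens to 87 mm and grips with 3 to 60 N. Pads are 19 mm wide; open, the fingers measure 117 mm over their backs; the gripper's body (75 mm by 190 mm) begins 51 mm behind the grasp point.
Start: joints at [82.311, 22.042, 0.453, 0, -68.411, -14.817], TCP at [0.239, 0.577, 0.223] pointing down, gripper open.
Joint ranges: [-179.83, 179.83], [-69.29, 118.12], [-61.27, 80.66], [-181.25, 117.63], [-171.15, -9.14], [-177.46, 177.46]. Speed limits (degrees/s): [159.86, 159.86, 180, 180, 180, 180].

INTERFACE

Orientations are given as [roll, pitch, yaw] about the fixed x, y, z axes, in that order (R = Rz(yaw) Ry(pitch) Rx(roll)).
In Python, from workcell import env gives the robot as it stands. The module is installed in compiled form; this text tells all that it offers. Calls block until the motion is done:
- env.goto(position, orientation): joint-space move of the TCP to a pose.
- env.move_straight(position, rotation=None, rate=0.15, force_limit=None): straight line of the TCP; rotation=None keeps the orientation; rate is the mean speed in m/s. With force_limit (N) it stops when the force on the tool has changed by that much, and returns True; else False.
- env.set_joints(angles): joint-space move.
- env.gripper_to(opening, grasp_force=None): opening from 0.0 (shut) to 1.0 (fully open); grasp_force is the grip in N (None keeps the last); returns when the fingers have stopped.
- env.dwell(seconds).
- env.inverse_kinematics(position, orientation): joint angles nearest the present ones, or None.
- env.read_state(): the state.
- env.grab_frame(name): name is "scene" or "top"; returns a dict with "image" (400x640x3 uint8, blue, green, red), "fx", "fy", "cx", "cy" (pixels), "D" ([k1, k2, p1, p2, k3] as OpenCV has them; the pictures are not rectified), "position" and "orientation" of the camera in the world. Camera axes: x right, y up, looking along -z (the intrinsics and any distortion apply to the point x, -y, -z); pixel columns grow to the right and rows downward; lengths in m; the calibration is good to about 2 mm. A picture is of the moment at which its call begins. There is no depth.
A pose or a line that the arm cannot do raises env.Unreachable and nothing moves.
- env.close_job(): hands the job in, once; it reports no verdict.
Trained networks look in a picture, given as the dict that the camera call returned (one of the last four; its "shot" number tells which), for a name from the list of things; names that differ only in an ending like _2 or _b are one class to them, and where a whole thing is asked for, a point or a joint stands for the part that bears it (a point fixed in the world has none). Each returns a list of dicts, best first, with "score" (0 to 1); they miss things now and then, are a little off and sometimes report something else, mostly with a low value. They report only what shows in the picture. A call takes as long as a camera call.
- env.search_frame(picture, thing): "xyz" ([x, y, z] in m, in world coordinates, good to about 4 mm: the middle of the surface that is visible of it).
- env.trace(picture, thing): "mask" (400x640 bool, what is visible of it).
The state is a dict: "clock": time; "joint_positions": joint angles; "qvel": joint speeds; "joint_torque": joint torques, N m; "position": TCP position; "tool_rot": TCP orientation; "force": force on the tool from outside, world axes, zero at the start; "wrist_torque": the same for the moment, N m; "opening": opening from 0.0 (shut) to 1.0 (fully open).
Only numpy, scipy, OpenCV 4.12 (cv2) and the standard library are available. Lean on these libraries where they do the work, as an engineer would, in place of code of your own. Each camera call takes 0.05 s, during which the arm holds its last target. There are 200 camera calls.

TASK

Put the cutlery that lies about into the wooden cutlery box: all the forks in the long compartment, all the teaspoons in the shorter compartment beside it. Only when everything is in, set the loose lid on the box so that it sits flush, and then swing the clamp at the front over and fully down onto the lid. Leave the salt shaker and the spice jar where they are.

Things in the scene. Friction and masses are not known exactly. Their poses are not given: they have to be found in the camera images.
- cutlery_box: Wooden cutlery box, open on top, fixed to the worktop: 240 mm long (its x axis; the front with the clamp faces -x), 182 mm wide (y), walls 70 mm high and 6 mm thick, floor 6 mm thick. A 6 mm divider at y = 0 parts it lengthwise; at the right (-y) a cross wall at x = 49 mm parts off a small unused rear pocket. Divider and cross wall reach up to 57 mm. Origin at the centre of its underside.
- fork_bin (a point): Centre of the floor of the long compartment, the whole left (+y) half of the box: 228 mm long (x) by 82 mm wide (y) inside; axes as the box.
- teaspoon_bin (a point): Centre of the floor of the shorter compartment, right (-y) front of the box: 160 mm long (x) by 82 mm wide (y) inside; axes as the box. (The small pocket behind it, 62 x 82 mm, stays empty.)
- clamp (a joint): Steel clamp lever on the front wall of the box. It turns about a level axis along the box's y, 142 mm in front of (-x) the box's centre and 88 mm above its underside. 0 = lying flat over the lid, pointing to the box's +x; 1.57 = upright; it starts open at 1.8 to 2.05 (leaning out to -x). Arm 18 mm wide, 10 mm thick. It stays where it is left; about 2 N at its end turn it.
- clamp_tip (a point): Middle of the black grip bar at the end of the clamp lever, 78 mm from the lever's axis: a round bar 24 mm long along the box's y, 18 mm in diameter.
- lid: The loose wooden lid (0.28 to 0.46 kg): plate 244 x 186 x 10 mm (x long) over a plug 10 mm deep, 220 x 162 mm, stepped in to 212 x 154 at its foot, that drops between the box walls with 4 mm play each way. Origin: centre of the plug's foot, which on the box is 60 mm above the box's underside. Either way round fits. It starts plug down on the hob glass, which is 6 mm above the worktop.
- lid_knob (a point): Middle of the lid's round steel knob (28 mm in diameter, 26 mm high, its top 32 mm above the plate): 18 mm above the plate's upper face and 38 mm above the foot of the plug, so 98 mm above the box's underside when the lid is on. Axes as the lid (x along its 244 mm). The hob glass covers y < -0.23 m of the surface; the cutlery starts on the worktop beside it.
- fork_1_center (a point): A plain steel fork, 196 mm long (its x axis), 27 mm wide at most, 13 mm high as it lies; 0.04 kg. Along the middle 80 mm it is to be gripped as if 24 mm wide with upright sides, 2 to 10 mm up. The point is its centre, half-way up. It may be absent.
- fork_2_center (a point): A plain steel fork, 196 mm long (its x axis), 27 mm wide at most, 13 mm high as it lies; 0.04 kg. Along the middle 80 mm it is to be gripped as if 24 mm wide with upright sides, 2 to 10 mm up. The point is its centre, half-way up. It may be absent.
- fork_3_center (a point): A plain steel fork, 196 mm long (its x axis), 27 mm wide at most, 13 mm high as it lies; 0.04 kg. Along the middle 80 mm it is to be gripped as if 24 mm wide with upright sides, 2 to 10 mm up. The point is its centre, half-way up. It may be absent.
- teaspoon_1_center (a point): A plain steel teaspoon, 132 mm long (its x axis), 26 mm wide at most, 9 mm high as it lies; 0.02 kg. Along the middle 50 mm it is to be gripped as if 22 mm wide with upright sides, 2 to 7 mm up. The point is its centre, half-way up. It may be absent.
- teaspoon_2_center (a point): A plain steel teaspoon, 132 mm long (its x axis), 26 mm wide at most, 9 mm high as it lies; 0.02 kg. Along the middle 50 mm it is to be gripped as if 22 mm wide with upright sides, 2 to 7 mm up. The point is its centre, half-way up. It may be absent.
- teaspoon_3_center (a point): A plain steel teaspoon, 132 mm long (its x axis), 26 mm wide at most, 9 mm high as it lies; 0.02 kg. Along the middle 50 mm it is to be gripped as if 22 mm wide with upright sides, 2 to 7 mm up. The point is its centre, half-way up. It may be absent.
- salt_shaker: Salt shaker, 44 mm across, 90 mm high, behind the cutlery; leave it standing. Origin at the centre of its underside.
- spice_jar: Spice jar with a black cap, 40 mm across, 105 mm high, at the back; leave it. Origin at the centre of its underside.

How it is judged (in metres and radians):
On the way, in this order (a step that is already met when the one before it is completed fails the run):
1. every fork lies in the long compartment and every teaspoon in the shorter one (x of fork_1_center in the frame of cutlery_box between -0.05 and 0.05 m and y of fork_1_center in the frame of cutlery_box between 0.002 and 0.086 m and z of fork_1_center in the frame of cutlery_box between 0 and 0.055 m and x of fork_2_center in the frame of cutlery_box between -0.05 and 0.05 m and y of fork_2_center in the frame of cutlery_box between 0.002 and 0.086 m and z of fork_2_center in the frame of cutlery_box between 0 and 0.055 m and x of fork_3_center in the frame of cutlery_box between -0.05 and 0.05 m and y of fork_3_center in the frame of cutlery_box between 0.002 and 0.086 m and z of fork_3_center in the frame of cutlery_box between 0 and 0.055 m and x of teaspoon_1_center in the frame of cutlery_box between -0.115 and 0.045 m and y of teaspoon_1_center in the frame of cutlery_box between -0.086 and -0.002 m and z of teaspoon_1_center in the frame of cutlery_box between 0 and 0.055 m and x of teaspoon_2_center in the frame of cutlery_box between -0.115 and 0.045 m and y of teaspoon_2_center in the frame of cutlery_box between -0.086 and -0.002 m and z of teaspoon_2_center in the frame of cutlery_box between 0 and 0.055 m and x of teaspoon_3_center in the frame of cutlery_box between -0.115 and 0.045 m and y of teaspoon_3_center in the frame of cutlery_box between -0.086 and -0.002 m and z of teaspoon_3_center in the frame of cutlery_box between 0 and 0.055 m), for 0.2 s.
2. the lid sits flush on the loaded box (all of step 1 and x of lid_knob in the frame of cutlery_box between -0.009 and 0.009 m and y of lid_knob in the frame of cutlery_box between -0.009 and 0.009 m and z of lid_knob in the frame of cutlery_box between 0.093 and 0.1015 m and angle between lid_knob's own z axis and vertical below 0.04 rad and angle between the x axis of lid_knob and the x axis of cutlery_box, either way round below 0.1 rad), for 0.2 s.
3. the clamp is down on the lid (value of joint clamp below 0.1 rad and x of lid_knob in the frame of cutlery_box between -0.009 and 0.009 m and y of lid_knob in the frame of cutlery_box between -0.009 and 0.009 m and z of lid_knob in the frame of cutlery_box between 0.093 and 0.1015 m and angle between lid_knob's own z axis and vertical below 0.04 rad and angle between the x axis of lid_knob and the x axis of cutlery_box, either way round below 0.1 rad), for 0.2 s.
At the end, for the whole second after the job is handed in: Every fork present has its centre within the long compartment and every teaspoon within the shorter one, below the rims; the lid sits flush on the box (centre within 9 mm each way, no more than 3.5 mm high, level); the clamp lever reads under 0.1 rad (all of step 1 and all of step 3); the robot touches nothing.
It fails at once if the salt shaker is shifted or knocked over (more than 5 cm) (distance of salt_shaker from where it was at the start of the episode above 0.05 m).
It fails at once if the spice jar is shifted or knocked over (more than 5 cm) (distance of spice_jar from where it was at the start of the episode above 0.05 m).
Of fork_1, fork_2, fork_3, teaspoon_1, teaspoon_2, teaspoon_3 only 4 to 6 are there at a start; the rules pass over those that are not, and their reading is None.
At some moment in a run one of fork_2, fork_3, teaspoon_2, teaspoon_3, lid may be knocked a few centimetres aside while the robot is not near it.
Once in a run the grip may slacken for a moment while it holds something.
It also fails if it takes over 210 s, if anything falls off the work surface, if the arm or the gripper's body presses on something with over 40 N, if the wrist force passes 120 N, or if a joint passes its speed limit or range.

## Working session

There is one attempt and no reset: what is moved stays moved. The work goes in short steps, each a Python script; the robot and the scene stay as the last script left them, time stands still between calls to the robot, and variables do not carry over. Pictures are saved under pics/ and viewed, about 12 in all and at most 16, crops included, and the job is handed in when it is done.

```bash
mkdir -p pics
python3 - <<'E'
from workcell import env
import cv2
s=env.read_state(); print(s)
for n in ("scene","top"):
    f=env.grab_frame(n); cv2.imwrite(f"pics/{n}0.png",f["image"]); print(n,{k:v for k,v in f.items() if k!="image"})
    for t in ("cutlery_box","clamp_tip","lid_knob","lid","fork_1_center","teaspoon_1_center","salt_shaker","spice_jar"):
        print(t,[(round(d["score"],2),[round(x,3) for x in d["xyz"]]) for d in env.search_frame(f,t)])
E
```

```text
{'clock': 0.0, 'joint_positions': array([ 8.23125798e+01,  2.20896697e+01,  3.79636786e-01, -3.14651920e-02,
       -6.84107962e+01, -1.48185191e+01]), 'qvel': array([-0.1044392 ,  0.00212036, -0.08707149, -0.02587197, -0.0284929 ,
        0.02413631]), 'joint_torque': array([ 1.05607724e-03, -3.90665460e+01,  1.87407196e+01,  4.22014207e+00,
        1.09342372e-02, -1.97127492e-04]), 'position': array([0.23895635, 0.57685637, 0.22146372]), 'tool_rot': array([-8.98757100e+01,  2.64276335e-03,  1.57482455e+02]), 'force': array([ 0.23989583, -0.67278525, -0.49413657]), 'wrist_torque': array([-0.06656449,  0.00074472,  0.01604208]), 'opening': 1.0025564139630392}
scene {'fx': 502.2994901215505, 'fy': 502.2994901215505, 'cx': 320.25215647436573, 'cy': 193.62750559723744, 'D': array([-0.12594501,  0.        ,  0.        ,  0.        ,  0.        ]), 'position': array([ 0.00457027, -1.16693206,  0.64451488]), 'orientation': array([ 65.91035367,   0.49829066, -28.67722214]), 'shot': 1}
cutlery_box [(0.92, [0.503, 0.224, 0.042])]
clamp_tip [(0.55, [0.356, 0.258, 0.141]), (0.53, [0.431, -0.06
[... 362 characters left out ...]
 'fy': 490.7926841630278, 'cx': 324.03856593008294, 'cy': 201.68877305710228, 'D': array([0.04592971, 0.        , 0.        , 0.        , 0.        ]), 'position': array([ 0.45983642, -0.04054156,  1.3762701 ]), 'orientation': array([  6.21366164,  -0.60247257, -89.78092943]), 'shot': 2}
cutlery_box [(0.96, [0.513, 0.258, 0.007]), (0.36, [0.622, -0.171, 0.004])]
clamp_tip [(0.6, [0.356, 0.259, 0.142])]
lid_knob [(0.79, [0.548, -0.369, 0.026])]
lid [(0.93, [0.554, -0.376, 0.024])]
fork_1_center [(0.68, [0.462, -0.174, 0.006]), (0.46, [0.548, -0.37, 0.024])]
teaspoon_1_center [(0.57, [0.623, -0.172, 0.0])]
salt_shaker [(0.62, [0.356, 0.262, 0.143]), (0.54, [0.625, -0.071, 0.005])]
spice_jar []
```

View pics/scene0.png

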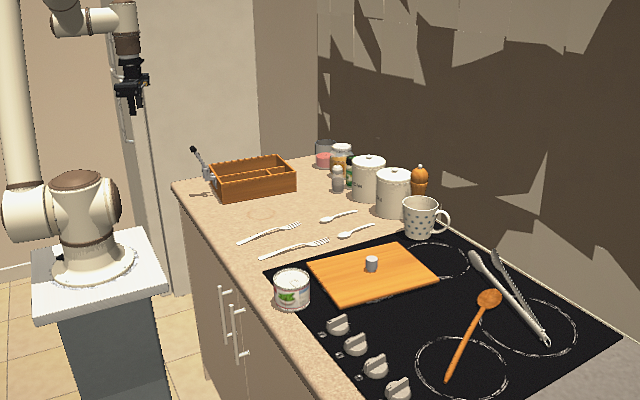

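View pics/top0.png

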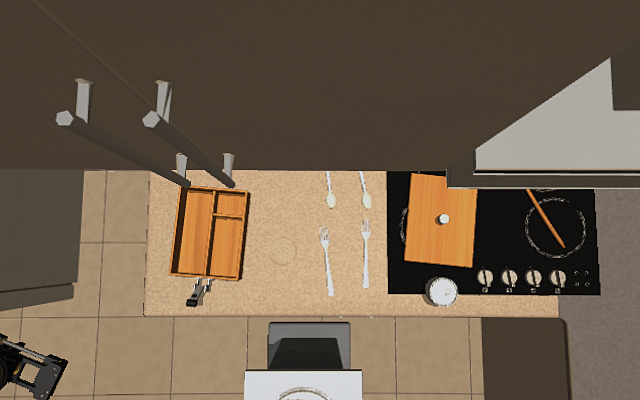

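Two forks are at top px (325,260) and (366,253), and two teaspoons at (331,190) and (366,190) with their handles hidden by the wall cabinet. The box is at (210,233), the lid at (443,220), and the clamp leans out at (200,292). Next I fit the poses from masks in both views.

```bash
cat > h.py <<'E'
from workcell import env
import numpy as np, cv2
from scipy.spatial.transform import Rotation as R
from scipy.optimize import minimize
def cam(f):
    Rw=R.from_euler('xyz',f["orientation"],degrees=True).as_matrix()@np.diag([1,-1,-1]) # cv cam->world
    K=np.array([[f["fx"],0,f["cx"]],[0,f["fy"],f["cy"]],[0,0,1.]]); return Rw,K
def proj(f,P):
    Rw,K=cam(f); P=np.atleast_2d(np.asarray(P,float))
    return cv2.projectPoints(P,cv2.Rodrigues(Rw.T)[0],-Rw.T@f["position"],K,np.array(f["D"]))[0][:,0]
def ray(f,uv,z):
    Rw,K=cam(f); u=cv2.undistortPoints(np.asarray(uv,float).reshape(-1,1,2),K,np.array(f["D"]))[:,0]
    d=np.c_[u,np.ones(len(u))]@Rw.T; t=(z-f["position"][2])/d[:,2]; return f["position"]+d*t[:,None]
def place(p,pts):
    c,s=np.cos(p[2]),np.sin(p[2]); q=np.array(pts,float); return np.c_[p[0]+c*q[:,0]-s*q[:,1],p[1]+s*q[:,0]+c*q[:,1],q[:,2]]
def block(lx,ly,z0,z1): return [[a*lx/2,b*ly/2,z] for a in(-1,1) for b in(-1,1) for z in(z0,z1)]
def fit(views,pts,p0):
    def cost(p):
        p=np.array(p)*[1,1,1]; c=0
        for f,m in views:
            h=cv2.convexHull(proj(f,place(p,pts)).astype(np.float32)); im=np.zeros((800,1280),np.uint8)
            cv2.fillConvexPoly(im,np.round(h*2*16).astype(np.int32),1,shift=4); M=cv2.resize(m.astype(np.uint8),(1280,800),interpolation=0)
            c+=1-(im&M).sum()/max(1,(im|M).sum())
        return c
    r=minimize(cost,p0,method='Nelder-Mead',options=dict(initial_simplex=np.array(p0)+np.vstack([[0,0,0],np.diag([.02,.02,.1])]),xatol=2e-4,fatol=1e-4,maxiter=150))
    return r.x,r.fun
def sees(f,thing,n=6): return [(d["score"],d["mask"]) for d in env.trace(f,thing)[:n]]
def strip(f,m,z):
    v,u=np.nonzero(m); P=ray(f,np.c_[u,v],z)[:,:2]; c,(w,l),a=cv2.minAreaRect(P.astype(np.float32)*1000)
    if w>l: w,l,a=l,w,a-90
    return np.round(c,1),round(l),round(w),round((a+180)%180 if False else (a+90)%180-0,1)
E
python3 - <<'E'
from h import *
F={n:env.grab_frame(n) for n in("scene","top")}
B={n:sees(F[n],"cutlery_box")[0] for n in F}; L={n:sees(F[n],"lid")[0] for n in F}
for nm,d,pts,p0 in(("box",B,block(.24,.182,0,.07),[.51,.25,0]),("lid",L,block(.244,.186,.016,.026),[.55,-.38,0])):
    print(nm,[(n,round(d[n][0],2),d[n][1].sum()) for n in d])
    for k in(["scene"],["top"],["scene","top"]): print(k,fit([(F[n],d[n][1]) for n in k],pts,p0))
for n in F:
  for t,z in(("fork_1_center",.008),("teaspoon_1_center",.005)):
    for s,m in sees(F[n],t):
        v,u=np.nonzero(m); print(n,t,round(s,2),m.sum(),u.mean().round(),v.mean().round(),*strip(F[n],m,z))
  for t in("salt_shaker","spice_jar"):
    print(n,t,[(round(s,2),np.argwhere(m).mean(0).round()) for s,m in sees(F[n],t)])
for z in(0,.3,.5,.6,.7): print("cab edge",z,ray(F["top"],[[300,170],[450,186]],z).round(3).tolist())
E
```

```text
box [('scene', 0.7, np.int64(3462)), ('top', 0.86, np.int64(6769))]
['scene'] (array([ 0.52244087,  0.25759305, -0.07671429]), np.float64(0.07184069800168869))
['top'] (array([ 0.51962699,  0.25276097, -0.06975086]), np.float64(0.07696143025036506))
['scene', 'top'] (array([ 0.51989446,  0.25350097, -0.06415317]), np.float64(0.15728958721282593))
lid [('scene', 0.65, np.int64(5151)), ('top', 0.72, np.int64(5611))]
['scene'] (array([ 0.5616322 , -0.37472777, -0.09660614]), np.float64(0.05431133593929638))
['top'] (array([ 0.55934677, -0.37709379, -0.10694156]), np.float64(0.08356147591222984))
['scene', 'top'] (array([ 0.56094513, -0.37692399, -0.1000566 ]), np.float64(0.14271263888467745))
scene fork_1_center 0.5 237 294.0 248.0 [ 462.3 -172.7] 187 31 178.6
scene teaspoon_1_center 0.68 32 344.0 234.0 [ 614.9 -173. ] 24 16 150.3
scene teaspoon_1_center 0.43 66 329.0 218.0 [636.8 -64.4] 75 27 18.6
scene salt_shaker [(0.91, array([179., 337.]))]
scene spice_jar [(0.48, array([173., 348.]))]
top fork_1_center 0.73 246 366.0 254.0 [ 468.5 -171.3] 190 17 179.7
top teaspoon_1_center 0.47 193 365.0 192.0 [ 646.3 -171.1] 105 24 7.8
top salt_shaker []
top spice_jar [(0.28, array([193., 330.]))]
cab edge 0 [[0.7, 0.014, 0.0], [0.656, -0.411, 0.0]]
cab edge 0.3 [[0.648, 0.002, 0.3], [0.613, -0.33, 0.3]]
cab edge 0.5 [[0.613, -0.006, 0.5], [0.585, -0.276, 0.5]]
cab edge 0.6 [[0.595, -0.01, 0.6], [0.571, -0.249, 0.6]]
cab edge 0.7 [[0.578, -0.014, 0.7], [0.556, -0.222, 0.7]]
```

Run:
```python
import cv2,numpy as np
s=cv2.imread("pics/scene0.png")[198:266,225:385]; t=cv2.imread("pics/top0.png")[165:305,150:390]
a=cv2.resize(s,None,fx=5,fy=5,interpolation=cv2.INTER_CUBIC)
cv2.imwrite("pics/cs.png",a)
cv2.imwrite("pics/ct.png",cv2.resize(t,None,fx=3.3,fy=3.3,interpolation=cv2.INTER_CUBIC))
```

```text
(no output)
```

View pics/cs.png

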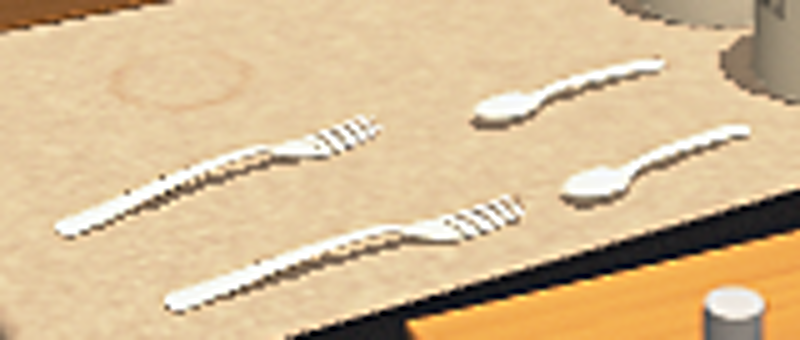

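View pics/ct.png

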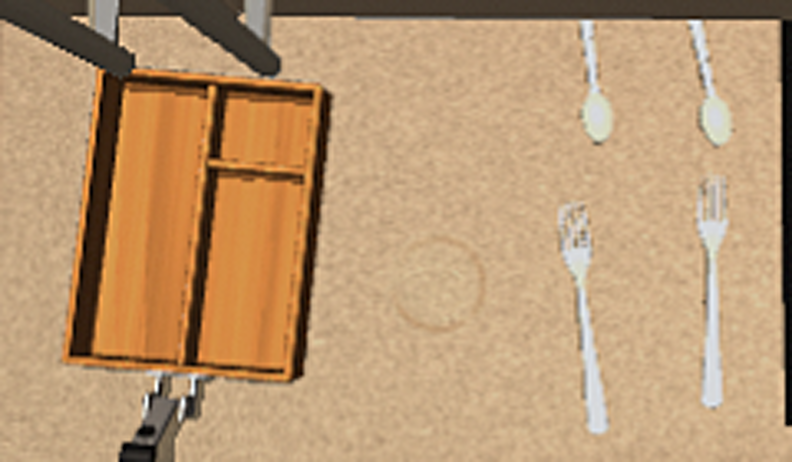

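Run:
```python
from h import *
F={n:env.grab_frame(n) for n in("scene","top")}
S=lambda u,v,z:ray(F["scene"],[[u/5+225-.4,v/5+198-.4]],z)[0].round(4)
T=lambda u,v,z:ray(F["top"],[[u/3.3+150-.35,v/3.3+165-.35]],z)[0].round(4)
def rep(n,a,b): 
    d=a-b; print(n,"c",((a+b)/2)[:2].round(4),"len",np.hypot(*d[:2]).round(4),"ang",np.degrees(np.arctan2(d[1],d[0])).round(1))
rep("spA scene",S(662,63,.005),S(474,116,.003)); rep("spB scene",S(748,129,.005),S(563,190,.003))
rep("f1 scene",S(374,122,.005),S(58,230,.004)); rep("f2 scene",S(518,203,.005),S(167,303,.004))
rep("spA top",T(587,22,.005),T(599,143,.003)); rep("spB top",T(696,22,.005),T(718,145,.003))
print(T(599,143,.003),T(718,145,.003))
rep("f1 top",T(573,203,.006),T(598,432,.004)); rep("f2 top",T(714,177,.006),T(711,406,.004))
C=[T(101,68,.07),T(328,88,.07),T(299,381,.07),T(65,362,.07)]
print(C,np.mean(C,0)); rep("left",C[0],C[3]); rep("right",C[1],C[2]); rep("front",C[3],C[2])
# clamp tip
for n in F: print([(round(d["score"],2),np.round(d["xyz"],3)) for d in env.search_frame(F[n],"clamp_tip")][:2])
```

```text
spA scene c [ 0.6596 -0.0665] len 0.1251 ang 0.7
spB scene c [ 0.6578 -0.1624] len 0.122 ang 2.9
f1 scene c [ 0.4458 -0.063 ] len 0.197 ang 7.8
f2 scene c [ 0.4689 -0.1698] len 0.1974 ang 0.4
spA top c [ 0.6437 -0.0692] len 0.1045 ang 5.8
spB top c [ 0.6434 -0.1667] len 0.1073 ang 9.9
[ 0.5917 -0.0745  0.003 ] [ 0.5905 -0.1759  0.003 ]
f1 top c [ 0.445  -0.0634] len 0.1919 ang 6.5
f2 top c [ 0.4671 -0.1704] len 0.1916 ang -1.0
[array([0.6443, 0.3301, 0.07  ]), array([0.629 , 0.1471, 0.07  ]), array([0.3943, 0.165 , 0.07  ]), array([0.4092, 0.3496, 0.07  ])] [0.5192  0.24795 0.07   ]
left c [0.5268 0.3398] len 0.2359 ang -4.7
right c [0.5116 0.1561] len 0.2354 ang -4.4
front c [0.4018 0.2573] len 0.1852 ang 85.4
[(0.49, array([0.351, 0.257, 0.145]))]
[(0.71, array([0.356, 0.26 , 0.144])), (0.61, array([ 0.553, -0.375,  0.024]))]
```

```bash
cat >> h.py <<'E'
def wood(f,box):
    hsv=cv2.cvtColor(f["image"],cv2.COLOR_BGR2HSV); m=((hsv[...,0]<22)&(hsv[...,1]>125)).astype(np.uint8)
    k=np.zeros_like(m); u0,v0,u1,v1=box; k[v0:v1,u0:u1]=m[v0:v1,u0:u1]
    n,l,st,_=cv2.connectedComponentsWithStats(k); i=1+st[1:,4].argmax()
    k=cv2.morphologyEx((l==i).astype(np.uint8),cv2.MORPH_OPEN,np.ones((3,3)))
    h=cv2.convexHull(np.argwhere(k)[:,::-1].astype(np.int32)); o=np.zeros_like(k); cv2.fillConvexPoly(o,h,1); return o
E
python3 - <<'E'
from h import *
F={n:env.grab_frame(n) for n in("scene","top")}
R0={"box":{"scene":(200,145,310,210),"top":(155,165,262,290)},"lid":{"scene":(300,225,450,315),"top":(398,165,482,275)}}
for nm,pts,p0 in(("box",block(.24,.182,0,.07),[.519,.25,-.08]),("lid",block(.244,.186,.016,.026),[.56,-.376,-.1])):
    M={n:wood(F[n],R0[nm][n]) for n in F}
    for k in(["scene"],["top"],["scene","top"]):
        p,c=fit([(F[n],M[n]) for n in k],pts,p0); print(nm,k,p.round(4),round(c,3))
    for n in F:
        q=proj(F[n],place(p,pts)); h=cv2.convexHull(q.astype(np.float32)).astype(np.int32)
        im=F[n]["image"]; c,_=cv2.findContours(M[n],0,1); 
        cv2.drawContours(im,c,-1,(255,0,255),1); cv2.polylines(im,[h],1,(0,255,0),1)
b=lambda n,u0,v0,u1,v1:cv2.resize(F[n]["image"][v0:v1,u0:u1],(390,290),interpolation=0)
cv2.imwrite("pics/fit.png",np.vstack([np.hstack([b("scene",195,140,315,215),b("top",150,160,265,295)]),np.hstack([b("scene",295,220,455,320),b("top",390,160,490,280)])]))
E
```

```text
box ['scene'] [ 0.524   0.2562 -0.1234] 0.028
box ['top'] [ 0.5197  0.2527 -0.0812] 0.015
box ['scene', 'top'] [ 0.5201  0.2533 -0.0892] 0.064
lid ['scene'] [ 0.561  -0.3779 -0.1043] 0.016
lid ['top'] [ 0.5575 -0.3773 -0.0933] 0.044
lid ['scene', 'top'] [ 0.5593 -0.3777 -0.094 ] 0.073
```

View pics/fit.png

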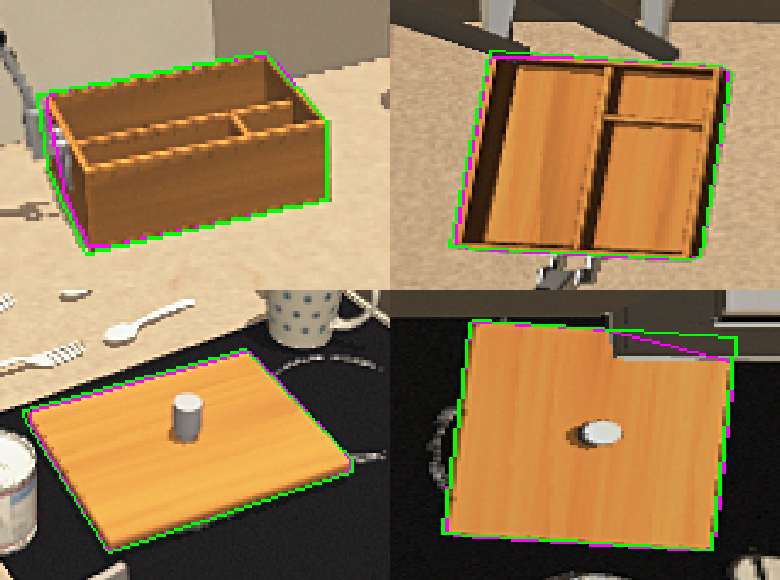

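The green fit outlines match the picture edges. The box is at about (0.520, 0.253), yaw −4.8°, and the lid at about (0.560, −0.378), yaw −5.6°. I start with fork 1.

```bash
cat >> h.py <<'E'
BOX=[.520,.2528,-.083]
def tobox(x,y,z): return place(BOX,[[x,y,z]])[0]
def ori(deg,pos):
    "tool down, jaws across direction deg; of the two equal grasps the one with the smaller last joint"
    c=[(abs(q[5]),[-90,0,a]) for a in((deg+180)%360-180,deg%360-180) if (q:=env.inverse_kinematics(pos,[-90,0,a])) is not None]
    return min(c)[1]
def op(): return round(env.read_state()["opening"],3)
def log(t):
    s=env.read_state(); print(t,"t",round(s["clock"],1),"pos",s["position"].round(3),"yaw",round(s["tool_rot"][2],1),"open",round(s["opening"],3),"F",s["force"].round(1),"q6",s["joint_positions"][5].round(0))
def pick(c,deg,z,hi=.16,force=30):
    p=np.array([c[0],c[1],hi]); o=ori(deg,p); env.gripper_to(.62); env.goto(p,o)
    env.move_straight([c[0],c[1],.03],rate=.2); hit=env.move_straight([c[0],c[1],z],rate=.05,force_limit=12)
    log(f"down hit={hit}"); env.gripper_to(0,force); log("grip"); env.move_straight(p,rate=.15); env.dwell(.2); log("lift")
def drop(x,y,z,rel=.4,hi=.16):
    deg=np.degrees(BOX[2]); p=tobox(x,y,hi); o=ori(deg,p); env.goto(p,o); log("over box")
    d=p.copy(); d[2]=.08; env.move_straight(d,rate=.2); d[2]=z; hit=env.move_straight(d,rate=.08,force_limit=12); log(f"in hit={hit}")
    env.gripper_to(rel); env.move_straight(p,rate=.2); log("out")
def shot(name):
    for n in("scene","top"): cv2.imwrite(f"pics/{name}_{n}.png",env.grab_frame(n)["image"])
E
python3 - <<'E'
from h import *
p=[.4455,-.063,.27]; env.goto(p,ori(6.8,p)); log("above")
pick([.4455,-.063],6.8,.003)
E
```

```text
above t 4.3 pos [ 0.446 -0.063  0.27 ] yaw -173.2 open 1.001 F [-0.8  0.5 -0.5] q6 84.0
down hit=False t 7.2 pos [ 0.446 -0.063  0.003] yaw -173.2 open 0.621 F [ 0.5  0.8 -0.3] q6 84.0
grip t 7.8 pos [ 0.446 -0.063  0.003] yaw -173.2 open 0.273 F [0.5 0.2 1.1] q6 84.0
lift t 9.2 pos [ 0.445 -0.063  0.159] yaw -173.2 open 0.268 F [-0.5  0.1 -0.1] q6 84.0
```

```bash
python3 - <<'E'
from h import *
drop(0,.038,.014)
shot("a")
f=env.grab_frame("top")
print([(round(d["score"],2),np.round(d["xyz"],3)) for d in env.search_frame(f,"fork_2_center")])
E
python3 -c "
import cv2,numpy as np
t=cv2.imread('pics/a_top.png')[165:305,150:390]; s=cv2.imread('pics/a_scene.png')[140:266,170:385]
cv2.imwrite('pics/a.png',np.vstack([cv2.resize(t,(515,300)),cv2.resize(s,(515,300))]))"
```

```text
over box t 10.6 pos [0.523 0.29  0.16 ] yaw 175.2 open 0.271 F [-0.1  0.2  0.5] q6 41.0
in hit=False t 12.1 pos [0.524 0.291 0.014] yaw 175.3 open 0.269 F [-0.4 -0.1 -0.5] q6 41.0
out t 13.5 pos [0.522 0.29  0.159] yaw 175.2 open 0.397 F [-0.5  0.2 -0. ] q6 41.0
[]
```

View pics/a.png

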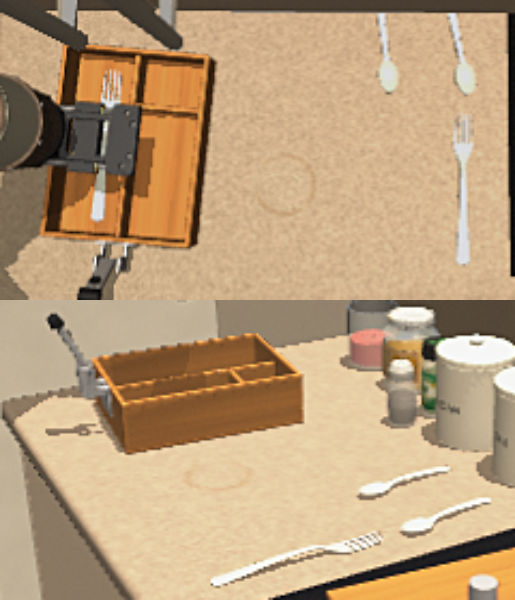

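Fork 1 lies in the long compartment and the other items are unmoved. Next is fork 2, with a change check against the first picture before each pick.

```bash
cat >> h.py <<'E'
REG={"f2":(345,210,385,300),"sA":(315,170,345,215),"sB":(350,170,385,215),"lid":(395,165,480,275)}
def changed():
    a=cv2.GaussianBlur(cv2.imread("pics/top0.png"),(3,3),0); b=cv2.GaussianBlur(env.grab_frame("top")["image"],(3,3),0); d=cv2.absdiff(a,b).max(2)>45
    r={k:int(d[v[1]:v[3],v[0]:v[2]].sum()) for k,v in REG.items()}; print(r); return r
E
python3 - <<'E'
from h import *
r=changed()
if r["f2"]<25:
    pick([.468,-.170],-.3,.003)
    if op()>.2:
        drop(0,.051,.03); changed()
E
```

```text
{'f2': 0, 'sA': 0, 'sB': 0, 'lid': 0}
down hit=False t 17.9 pos [ 0.468 -0.17   0.003] yaw -0.3 open 0.616 F [-1.   0.  -0.3] q6 -89.0
grip t 18.5 pos [ 0.468 -0.17   0.003] yaw -0.3 open 0.271 F [-0.2 -1.1  0.7] q6 -89.0
lift t 19.9 pos [ 0.468 -0.17   0.159] yaw -0.3 open 0.281 F [ 0.2 -0.4 -0.8] q6 -89.0
over box t 21.8 pos [0.524 0.303 0.16 ] yaw 175.2 open 0.269 F [ 0.3  0.3 -0.1] q6 40.0
in hit=False t 23.2 pos [0.525 0.304 0.03 ] yaw 175.3 open 0.267 F [ 0.7  0.9 -0.2] q6 40.0
out t 24.5 pos [0.523 0.303 0.159] yaw 175.2 open 0.398 F [-0.2 -0.4 -0.8] q6 40.0
{'f2': 202, 'sA': 0, 'sB': 0, 'lid': 0}
```

Run:
```python
from h import *
f=env.grab_frame("scene")
for n,uv in dict(can1=(368,201),can1l=(352,197),can2=(393,218),can2l=(377,213),mug=(420,240),mugl=(405,233),salt=(338,193)).items(): print(n,ray(f,[uv],0)[0].round(3))
```

```text
can1 [ 0.791 -0.02   0.   ]
can1l [0.764 0.029 0.   ]
can2 [ 0.789 -0.151  0.   ]
can2l [ 0.768 -0.102  0.   ]
mug [ 0.775 -0.289  0.   ]
mugl [ 0.764 -0.239  0.   ]
salt [0.742 0.077 0.   ]
```

Run:
```python
from h import *
r=changed()
if r["sA"]<25:
    pick([.657,-.068],6,.002)
    if op()>.2: drop(-.035,-.038,.014); changed()
```

```text
{'f2': 203, 'sA': 0, 'sB': 0, 'lid': 0}
down hit=False t 28.3 pos [ 0.657 -0.068  0.002] yaw -174.0 open 0.621 F [-0.1  0.2  1.1] q6 88.0
grip t 29.0 pos [ 0.657 -0.068  0.002] yaw -174.0 open 0.247 F [-0.8  0.4  0.2] q6 88.0
lift t 30.4 pos [ 0.657 -0.068  0.159] yaw -174.0 open 0.248 F [-0.2 -0.1 -0.5] q6 88.0
over box t 31.6 pos [0.483 0.218 0.16 ] yaw 175.2 open 0.247 F [ 0.7 -0.8  0.3] q6 43.0
in hit=False t 33.2 pos [0.482 0.218 0.014] yaw 175.3 open 0.248 F [1.  0.6 0.3] q6 43.0
out t 34.6 pos [0.481 0.217 0.159] yaw 175.2 open 0.397 F [-0.2 -0.5 -0.3] q6 43.0
{'f2': 210, 'sA': 118, 'sB': 0, 'lid': 0}
```

Run:
```python
from h import *
pick([.6555,-.1645],8.5,.002)
if op()>.2:
    drop(-.035,-.05,.026); changed()
    env.goto([.45,-.1,.3],ori(0,[.45,-.1,.3])); log("aside"); shot("b")
    t=cv2.imread('pics/b_top.png')[165:305,150:300]; s=cv2.imread('pics/b_scene.png')
    cv2.imwrite('pics/b.png',np.hstack([cv2.resize(t,(428,400),interpolation=cv2.INTER_CUBIC),cv2.resize(s[100:300,150:345],(372,400))]))
```

```text
down hit=False t 38.7 pos [ 0.656 -0.165  0.002] yaw 8.5 open 0.619 F [-0.6  0.5  0.3] q6 -81.0
grip t 39.4 pos [ 0.656 -0.165  0.002] yaw 8.5 open 0.245 F [-0.2  0.2  0.4] q6 -81.0
lift t 40.8 pos [ 0.655 -0.164  0.159] yaw 8.5 open 0.247 F [-1.2  0.  -0.4] q6 -81.0
over box t 42.7 pos [0.481 0.206 0.16 ] yaw 175.2 open 0.244 F [ 0.7 -0.4  0.4] q6 44.0
in hit=False t 44.1 pos [0.481 0.206 0.026] yaw 175.3 open 0.247 F [-0.7 -0.7 -0.6] q6 44.0
out t 45.5 pos [0.48  0.205 0.159] yaw 175.2 open 0.401 F [0.5 0.1 0.6] q6 44.0
{'f2': 202, 'sA': 114, 'sB': 123, 'lid': 2889}
aside t 46.8 pos [ 0.45  -0.099  0.299] yaw -180.0 open 0.398 F [ 1.3 -0.5  0.1] q6 82.0
```

View pics/b.png

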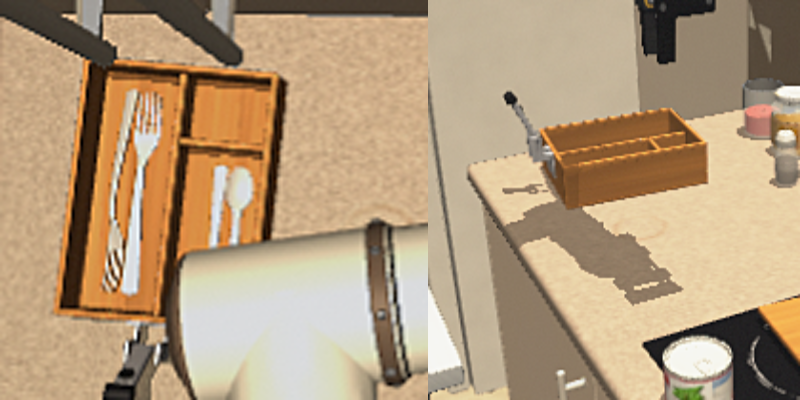

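Both forks are in the long compartment and both teaspoons in the short one. The lid was knocked aside in the meantime, so I move the arm away and refit its pose.

Run:
```python
from h import *
env.set_joints([82.311,22.042,.453,0,-68.411,-14.817])
F={n:env.grab_frame(n) for n in("scene","top")}
pts=block(.244,.186,.016,.026)
M={"scene":wood(F["scene"],(290,215,470,330)),"top":wood(F["top"],(370,150,482,290))}
for k in(["scene"],["top"],["scene","top"]):
    p,c=fit([(F[n],M[n]) for n in k],pts,[.55,-.37,-.1]); print(k,p.round(4),round(c,3))
for n in F:
    q=proj(F[n],place(p,pts)); h=cv2.convexHull(q.astype(np.float32)).astype(np.int32)
    im=F[n]["image"]; cv2.polylines(im,[h],1,(0,255,0),1); k=proj(F[n],[[p[0],p[1],.058]])[0]; print(n,"knob top px",k.round(1)); cv2.circle(im,tuple(k.round().astype(int).tolist()),1,(0,0,255),-1)
    print([(round(d["score"],2),np.round(d["xyz"],3)) for d in env.search_frame(F[n],"lid_knob")][:2])
b=lambda n,u0,v0,u1,v1:cv2.resize(F[n]["image"][v0:v1,u0:u1],(400,300),interpolation=0)
cv2.imwrite("pics/lid1.png",np.hstack([b("scene",280,200,480,350),b("top",340,145,500,265)]))
```

```text
['scene'] [ 0.6141 -0.3617 -0.0936] 0.016
['top'] [ 0.588  -0.3594 -0.0816] 0.2
['scene', 'top'] [ 0.6129 -0.3615 -0.0929] 0.233
scene knob top px [386.5 248.7]
[(0.81, array([ 0.601, -0.378,  0.027]))]
top knob top px [437.8 198.8]
[(0.58, array([ 0.578, -0.352,  0.024]))]
```

View pics/lid1.png

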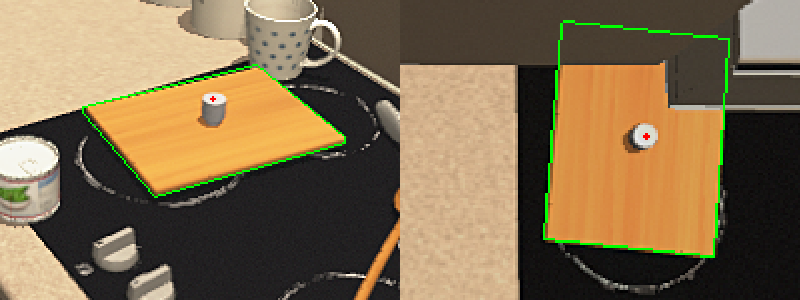

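The lid is now at (0.613, −0.3615), yaw −5.3°, and its predicted knob top (red dots) falls on the knob in both views. I pick it up and carry it along straight lines, clear of the jars.

Run:
```python
from h import *
c=[.613,-.3615]; yaw=180-5.3; o=[-90,0,yaw]
env.gripper_to(.62); env.goto([*c,.27],o); env.move_straight([*c,.08],rate=.2)
hit=env.move_straight([*c,.030],rate=.05,force_limit=10); log(f"down {hit}")
env.gripper_to(0,60); log("grip")
env.move_straight([*c,.06],rate=.05); log("raised"); env.move_straight([*c,.2],rate=.12); env.dwell(.2); log("up")
if op()>.25:
    env.move_straight([.5,-.2,.2],rate=.15); log("mid")
    env.move_straight(tobox(0,0,.2),rotation=[-90,0,180+np.degrees(BOX[2])],rate=.15); env.dwell(.3); log("over")
    shot("c")
    im=cv2.imread("pics/c_scene.png")[90:240,140:340]; t=cv2.imread("pics/c_top.png")[150:310,140:300]
    cv2.imwrite("pics/c.png",np.hstack([cv2.resize(im,(400,300)),cv2.resize(t,(300,300))]))
```

```text
down False t 56.1 pos [ 0.613 -0.362  0.03 ] yaw 174.7 open 0.62 F [ 0.1 -1.  -0.5] q6 102.0
grip t 56.7 pos [ 0.613 -0.362  0.03 ] yaw 174.7 open 0.308 F [ 0.6 -0.6  0.6] q6 102.0
raised t 57.4 pos [ 0.612 -0.361  0.059] yaw 174.7 open 0.314 F [-3.6 -0.6 -4.9] q6 102.0
up t 58.9 pos [ 0.613 -0.361  0.199] yaw 174.7 open 0.305 F [-0.6 -0.2 -4.1] q6 102.0
mid t 60.4 pos [ 0.5 -0.2  0.2] yaw 174.7 open 0.307 F [-0.3  0.3 -3.2] q6 89.0
over t 63.9 pos [0.52  0.253 0.2  ] yaw 175.2 open 0.302 F [-0.  -0.1 -4.1] q6 43.0
```

View pics/c.png

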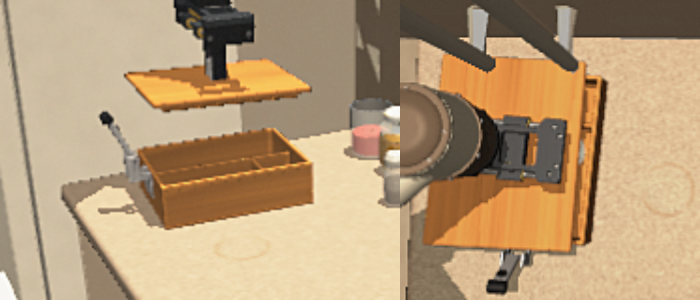

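The lid is held level above the box. I check its pose in the hand against the box before lowering.

Run:
```python
from h import *
F={n:env.grab_frame(n) for n in("scene","top")}
m=wood(F["scene"],(195,110,300,145)); print(m.sum(),np.argwhere(m).min(0),np.argwhere(m).max(0))
print("lid",fit([(F["scene"],m)],block(.244,.186,.186,.196),[.52,.253,-.083]))
d=tobox(0,0,.105); env.move_straight(d,rate=.1); d[2]=.083
hit=env.move_straight(d,rate=.03,force_limit=12); log(f"down {hit}")
```

```text
1665 [119 204] [144 294]
lid (array([ 0.5209861 ,  0.2483088 , -0.16717506]), np.float64(0.08102738754079752))
down True t 65.8 pos [0.52  0.252 0.087] yaw 175.3 open 0.306 F [-1.1 -0.5  3. ] q6 43.0
```

Run:
```python
from h import *
d=tobox(0,0,.082)
hit=env.move_straight(d,rate=.02,force_limit=15); env.dwell(.2); log(f"down {hit}"); 
F={n:env.grab_frame(n) for n in("scene","top")}
b=lambda n,u0,v0,u1,v1:cv2.resize(F[n]["image"][v0:v1,u0:u1],(400,300),interpolation=cv2.INTER_CUBIC)
cv2.imwrite("pics/d.png",np.hstack([b("scene",190,130,310,220),b("top",150,175,270,295)]))
```

```text
down True t 66.2 pos [0.52  0.252 0.087] yaw 175.3 open 0.306 F [-2.  -0.7  4.2] q6 43.0
```

View pics/d.png

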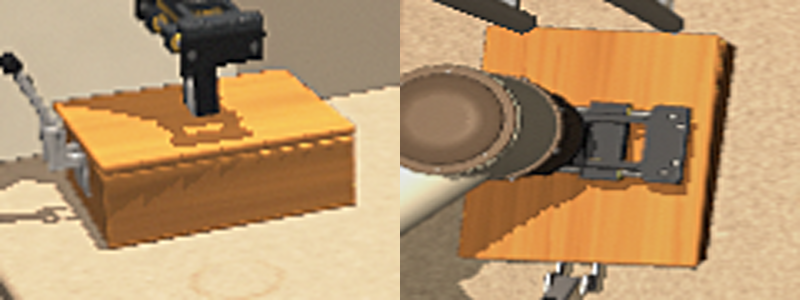

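The lid looks seated and level, with even overhang. I release it, back off and measure again with a clear view.

Run:
```python
from h import *
env.gripper_to(.62); log("rel"); env.move_straight(tobox(0,0,.27),rate=.2)
env.set_joints([82.311,22.042,.453,0,-68.411,-14.817]); log("home")
F={n:env.grab_frame(n) for n in("scene","top")}
M={"scene":wood(F["scene"],(195,130,315,215)),"top":wood(F["top"],(155,165,265,295))}
for z in(.07,.075,.08): 
  pts=block(.24,.182,0,.07)+block(.244,.186,z,z+.01)
  print(z,[(k,fit([(F[n],M[n]) for n in k],pts,[.52,.253,-.083])) for k in(["scene"],["top"])])
for n in F: print([(round(d["score"],2),np.round(d["xyz"],3)) for d in env.search_frame(F[n],"lid_knob")][:1],[(round(d["score"],2),np.round(d["xyz"],3)) for d in env.search_frame(F[n],"clamp_tip")][:1], "knob top proj",proj(F[n],[tobox(0,0,.112)])[0].round(1), "tip proj", [ (th,proj(F[n],[tobox(-.142+.078*np.cos(th),0,.088+.078*np.sin(th))])[0].round(0).tolist()) for th in(1.8,1.9,2.0)])
b=lambda n,u0,v0,u1,v1:cv2.resize(F[n]["image"][v0:v1,u0:u1],(400,400),interpolation=cv2.INTER_CUBIC)
cv2.imwrite("pics/e.png",np.hstack([b("scene",180,120,310,220),b("top",150,175,270,310)]))
```

```text
rel t 67.1 pos [0.519 0.252 0.085] yaw 175.2 open 0.619 F [ 0.3  1.1 -0.3] q6 43.0
home t 69.7 pos [0.24  0.577 0.223] yaw 157.4 open 0.62 F [-0.6 -0.   0.7] q6 -15.0
0.07 [(['scene'], (array([ 0.52271732,  0.25743429, -0.12477218]), np.float64(0.033845738942826276))), (['top'], (array([ 0.51737725,  0.2534029 , -0.06031773]), np.float64(0.017191274815307578)))]
0.075 [(['scene'], (array([ 0.52092745,  0.25329278, -0.12785093]), np.float64(0.041641958226263376))), (['top'], (array([ 0.51715454,  0.25227664, -0.05693945]), np.float64(0.018830490776192144)))]
0.08 [(['scene'], (array([ 0.51984072,  0.25177641, -0.11703946]), np.float64(0.07211966900063649))), (['top'], (array([ 0.51695322,  0.25095896, -0.05595455]), np.float64(0.02464363372795364)))]
[(0.72, array([0.505, 0.232, 0.08 ]))] [(0.55, array([0.353, 0.255, 0.143]))] knob top proj [249.2 155.2] tip proj [(1.8, [197.0, 147.0]), (1.9, [195.0, 148.0]), (2.0, [193.0, 149.0])]
[(0.57, array([0.515, 0.253, 0.081]))] [(0.71, array([0.357, 0.258, 0.146]))] knob top proj [204.4 231.2] tip proj [(1.8, [192.0, 296.0]), (1.9, [192.0, 299.0]), (2.0, [191.0, 302.0])]
```

View pics/e.png

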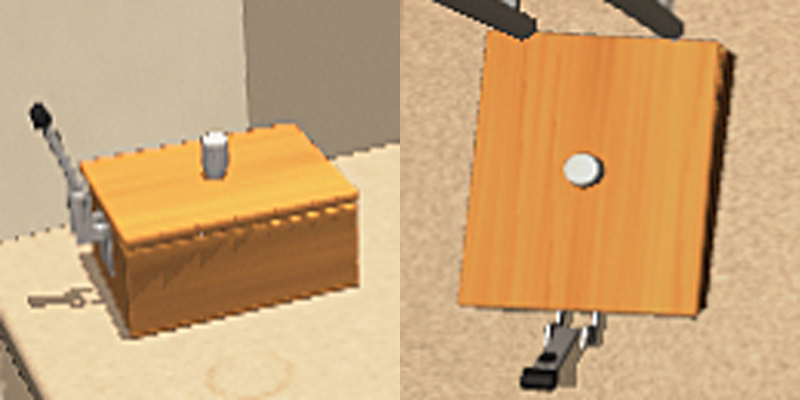

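The lid is flush: the knob top is within 1 px of the expected point in both views, at scene (249,155) and top (205,232). The clamp reads about 2.0 rad. Now I swing it with the closed fingers.

Run:
```python
from h import *
env.gripper_to(0,20)
th=2.0; tip=lambda t:(-.142+.078*np.cos(t),.088+.078*np.sin(t))
p=tobox(-.215,0,.25); o=ori(np.degrees(BOX[2]),p); env.goto(p,o); log("behind")
env.move_straight(tobox(-.215,0,.148),rate=.1,force_limit=15); log("low")
for t in np.arange(2.0,.69,-.1):
    x,z=tip(t); h=env.move_straight(tobox(x-.017,0,z-.010),rate=.08,force_limit=20)
    if h: break
log(f"swung {t:.2f} {h}")
x,z=tip(t); env.move_straight(tobox(x-.035,0,z+.03),rate=.1); env.move_straight(tobox(x-.035,0,.2),rate=.15)
env.dwell(.2); shot("f"); log("up")
im=cv2.imread("pics/f_scene.png")[90:220,150:320]; cv2.imwrite("pics/f.png",cv2.resize(im,(520,400)))
```

```text
behind t 72.3 pos [0.306 0.272 0.25 ] yaw 175.3 open 0.006 F [-0.2  0.6  0.1] q6 21.0
low t 73.5 pos [0.306 0.271 0.148] yaw 175.3 open 0.003 F [0.5 0.1 0.9] q6 21.0
swung 0.70 False t 77.2 pos [0.421 0.261 0.128] yaw 175.2 open 0.008 F [-0.1 -0.1 -0.1] q6 35.0
up t 78.4 pos [0.403 0.262 0.199] yaw 175.2 open 0.003 F [ 0.3 -0.5  0.4] q6 33.0
```

View pics/f.png

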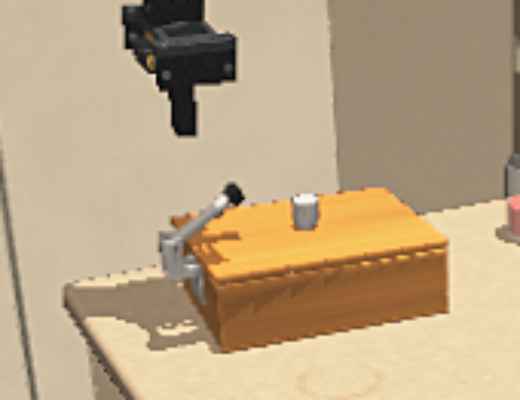

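The lever stands at about 0.7 rad over the lid. Next I press it down from above.

Run:
```python
from h import *
tip=lambda t:(-.142+.078*np.cos(t),.088+.078*np.sin(t))
x,z=tip(.7); env.move_straight(tobox(x,0,.2),rate=.15)
env.move_straight(tobox(x,0,z+.012),rate=.1,force_limit=20)
for t in np.arange(.7,-.01,-.1):
    x,z=tip(t); h=env.move_straight(tobox(x,0,z+.009),rate=.06,force_limit=25); 
    if h: break
log(f"t={t:.2f} {h}")
h=env.move_straight(tobox(-.064,0,.093),rate=.02,force_limit=20); log(f"press {h}")
env.move_straight(tobox(-.064,0,.25),rate=.15)
env.set_joints([82.311,22.042,.453,0,-68.411,-14.817]); env.dwell(.3); log("home"); shot("g")
b=lambda n,u0,v0,u1,v1:cv2.resize(cv2.imread(f"pics/g_{n}.png")[v0:v1,u0:u1],(400,400),interpolation=cv2.INTER_CUBIC)
cv2.imwrite("pics/g.png",np.hstack([b("scene",180,120,310,220),b("top",150,175,270,310)]))
f=env.grab_frame("scene")
for n in("scene","top"):
  f=env.grab_frame(n); print(n,"knob",proj(f,[tobox(0,0,.112)])[0].round(1),[(t,proj(f,[tobox(*tip(t)[:1],0,tip(t)[1])])[0].round(1).tolist()) for t in(0,.1,.2)])
```

```text
t=0.00 False t 81.7 pos [0.457 0.259 0.098] yaw 175.3 open 0.002 F [ 0.4 -0.5  5.8] q6 38.0
press True t 81.9 pos [0.457 0.259 0.098] yaw 175.4 open 0.004 F [-1.7 -0.4  6.6] q6 38.0
home t 84.8 pos [0.24  0.577 0.223] yaw 157.4 open 0.006 F [-0.2 -0.4 -0.5] q6 -15.0
scene knob [249.2 155.2] [(0, [230.0, 165.4]), (0.1, [229.7, 163.1]), (0.2, [229.2, 160.8])]
top knob [204.4 231.2] [(0, [203.7, 256.3]), (0.1, [203.0, 256.4]), (0.2, [202.2, 256.9])]
```

View pics/g.png

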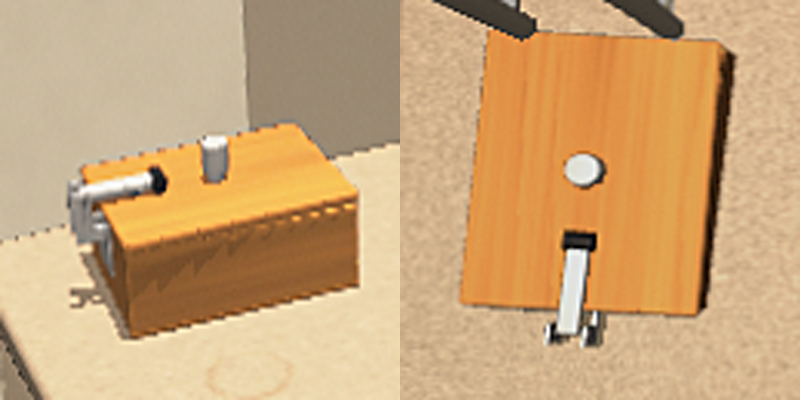

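The clamp lies flat: its grip bar is at scene (231,165), where the prediction for 0 rad is (230,165). The knob has not moved. I hand in.

```bash
python3 -c "
from workcell import env
print(env.close_job())"
```

```text
the job is handed in; nothing more can be done
None
```

The job is done and handed in at about 85 s on the robot's clock; no verdict was reported. Two forks and two teaspoons were present. I put the forks in the long compartment and the teaspoons in the shorter one. I then set the lid on the box and swung the clamp down onto it. The lid was knocked aside during the run, so I measured its position again before picking it up.

**Last checks**
- **Cutlery:** a picture before the lid went on showed both forks and both teaspoons in their compartments. The arm hid the lower part of the teaspoons in that view.
- **Lid:** the knob top was within about 1 pixel of its expected seated place in both views, and it did not move when the clamp came down.
- **Clamp:** the grip bar's position matched 0 rad, and pressing down stopped on it at 98 mm, against 97 mm expected.
- **Robot:** the arm was back at its start pose, touching nothing.
- **Shaker and jar:** the arm never went near the salt shaker or the spice jar. I did not measure them separately at the end.

**Checks that disagreed**
- While lowering the lid, the force stop came about 3 mm higher than I calculated. After release, the pictures fitted a flush lid best.
- The two camera views gave box and lid yaws that differed by up to about 0.07 rad, mostly from the coarse scene view. I relied on the top view for the box.

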